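# Test the friction hinges of a carver's gouge chest

### The job

Test the friction hinges of the gouge chest: swing its lid up by the handle to half open (about 45 degrees), let go and stay clear of it for two seconds to see that it keeps its angle. Then press gently straight down on the lid's rounded front edge with the fingertips, with about 4 newtons for two seconds, while the lid holds still. Leave the lid standing half open, never let it drop, and leave the other tools and wood on the bench where they are.

Things in the scene. Friction and masses are not known exactly. Their poses are not given: they have to be found in the camera images.
- chest: wooden gouge chest, fixed to the bench, 240 deep (x) x 360 wide (y) x 120 mm high without its lid; a lifting cleat stands out 12 mm from each end (y). Origin: centre of its underside. Its front faces -x, the lid's hinges are along its far (+x) top edge.
- lid (a joint): angle of the lid's hinges in rad: 0 shut, grows as the front edge swings up and back; 0.785 is half open (45 degrees), stop at 1.75; starts at 0 to 0.12. Friction hinges (about 2.1 N m) hold it wherever it is left. The lid weighs 0.45 to 0.75 kg; lifting it by the handle takes 12 to 15 N. Half open it begins to sink if its front edge is pressed down with more than some 7 to 10 N.
- lid_hinge (a point): point on the hinge axis, middle of the width, at the underside of the lid (120 mm above the bench, at the far edge). Its axes turn with the hinges: y along the hinge axis, -x towards the lid's front edge, z out of the lid's top face.
- lid_handle (a point): where the middle of the wooden handle bar would be on a flat lid: hinge axes x -205, z 59 mm. The old board is warped: the real bar is 0 to 7 mm further up the opening arc. Round bar along y, 14 mm thick, 112 mm free between its two posts, its centre 45 mm above the lid's top face, open beneath. Axes as lid_hinge.
- lid_nose (a point): where the middle of the lid's rounded front edge would be on a flat lid: hinge axes x -255, z 7 mm, on the centre line of the edge. As the board is warped, the real edge is 0 to 8 mm further up the opening arc; it differs each time. Round wooden nosing along y, 18 mm thick, 368 mm long; the board behind it is 14 mm thick. Axes as lid_hinge.
- gouge_a: carving gouge lying before the chest: wooden handle 115 mm long, 24 mm thick, along -x, steel blade 120 mm along +x. Origin: underside, where handle and blade meet. Leave it alone.
- gouge_b: carving gouge lying beside the right end of the chest: wooden handle 115 mm long, 24 mm thick, along -x, steel blade 100 mm along +x. Origin: underside, where handle and blade meet. Leave it alone.
- mallet: wooden mallet lying down: head 70 x 120 x 75 mm high, handle 28 mm thick reaching to x -235 mm. Origin: centre of the underside of the head. Leave it alone.
- whetstone: grey sharpening stone on a dark wooden base, 220 (x) x 80 x 36 mm high, beside the left end of the chest. Origin: centre of its underside. Leave it alone.
- mask: half carved wooden mask lying face up, about 200 x 190 mm, 93 mm high. Origin: centre of its underside. Leave it alone.
- offcut: block of pale wood, 130 x 75 x 50 mm high. Origin: centre of its underside. Leave it alone.
- oil_jar: amber glass jar with a dark lid, 68 mm across, 85 mm high. Origin: centre of its underside. Leave it alone.

How it is judged:
By the outcome, as a careful person would: the job done as asked, in the order asked, and still so for the second after the job is handed in, with the robot touching nothing.
It also fails if it takes over 54 s, if anything falls off the work surface, if the arm or the gripper's body presses on something with over 40 N, if the wrist force passes 120 N, or if a joint passes its speed limit or range.

### The arm

A 6-joint arm with a two-finger parallel gripper is mounted at the origin on the work surface. World frame = base frame: x ahead of the robot, y to its left, z up, the work surface at z = 0. Lengths are in mm, angles in rad, forces in N, time in s.
With the tool pointing down it reaches from about 375 to 975 mm from the base axis. Payload 3.8 kg.
Tool frame: the origin (TCP) lies on the mounting face of the last link; the fingertips stand 173 mm ahead of it and the grasp point (between the pads) lies 155 mm ahead of it (arm.finger_overhang is the distance from the TCP to the fingertips, in mm); z points along the fingers, y is the line along which they close (so a half turn about z gives the same grasp; the last joint's range is limited). The gripper opens to 85 mm and grips with 20 to 120 N. Pads are 22 mm wide; open, the fingers measure 114 mm over their backs; the gripper's body (76 mm by 85 mm) begins 54 mm behind the grasp point. The pads swing forward as they close: fully open they stand 13 mm farther back than shut.
Start: joints at [1.165, 0.264, 1.604, -0, 1.274, -0.037], TCP at [243.333, 629.61, 404.68] pointing down, gripper open.
Joint ranges: [-2.63, 2.63], [-0.94, 2.18], [0.31, 2.57], [-1.31, 4.45], [0, 2.66], [-2.55, 2.55]. Speed limits (rad/s): [2.57, 2.57, 3.14, 3.14, 3.14, 3.14].

### API

Orientations are given as a 3x3 rotation matrix whose columns are the frame's x, y, z axes.
In Python, from plant import arm gives the robot as it stands.
- The arm moves only by the tool servo_tool, never from a script. Its argument "plan" is a list of rows, each a list of 7 numbers: the turn, a rotation vector about the tool's x, y, z in shares of pi/2 rad (1.0 is pi/2 rad), then the shift along the tool's x, y, z in a scale on which 1.0 is 500 mm, then the finger opening in m, from 0 to 0.0854. In form: [[ax, ay, az, tx, ty, tz, fingers], ...]. A call has 1 to 8 rows; each row is the pose to reach, as a shift and turn from the pose commanded when the call began, along the tool's axes at that moment; what a row does not reach only later rows make up. A row lasts 1/12 s, in which the tool goes at most 41.7 mm and 7.16 degrees, less where a joint would pass 70% of its speed; a pose out of reach is approached as far as the arm can. No shift or turn number may pass 1 either way. A call with a gripper value outside its range is refused whole. The fingers move at their own pace and stop on an object; "grip_force" is the grip in N (left out, the last holds). Time passes only in rows, so rows that repeat a pose let the fingers close. It gives the time, the measured TCP pose, the force, the opening and the grip force at its end, in the units of the state.
- arm.state(): the state, without advancing time (a new reading comes with each control period).
- arm.grab_frame(name): name is "scene" or "top"; returns (picture, depth): 400x640x3 uint8, red, green, blue; 400x640 float32, mm along the optical axis (not along the pixel's ray), 0 where there is no reading.
- arm.get_calibration(name): a dict with "fov_y" (degrees; the focal length in pixels is half the picture's height over the tangent of half this angle, whatever the lens; pixels are square), "cx", "cy" (the principal point, pixels), "extrinsics" (4x4, takes a point from world to camera coordinates). Camera axes: x right, y up, looking along -z (the intrinsics and any distortion apply to the point x, -y, -z); pixel columns grow to the right and rows downward; lengths in mm; the calibration is good to about 2 mm. A picture is of the moment at which its call begins. get_calibration takes no time and is no camera call.
- arm.close_job(): hands the job in; it is judged then, once.
The state is a dict: "time_s": time; "qpos": joint angles; "joint_vel": joint speeds; "joint_torque": joint torques, N m; "position": TCP position; "orientation": TCP orientation; "ft_force": force on the tool from outside, world axes, zero at the start; "wrist_torque": the same for the moment, N m; "gripper_width": finger opening in mm; "grasp_force": force on a finger pad.
Only numpy, scipy, OpenCV 4.12 (cv2) and the standard library are available. Lean on these libraries where they do the work, as an engineer would, in place of code of your own. Each camera call takes 0.05 s, during which the arm holds its last target. There are 200 camera calls.

## Working session

There is one attempt and no reset: what is moved stays moved. The work goes in short steps, Python scripts to look and compute and a tool call to move; the robot and the scene stay as the last step left them, time stands still between calls to the robot, and variables do not carry over. Pictures are saved under pics/ and viewed, at most 10 in all, crops included, and the job is handed in when it is done.

Besides the shell and the picture viewer there is one more tool, called after "Emit:" as a command line: name --pt "numbers of a row" for each row, then --argument value for the rest. servo_tool: Moves the arm, as the interface text tells. Its arguments: {"type":"object","properties":{"plan":{"type":"array"},"grip_force":{"type":"number"}},"required":["plan"]}

```bash
mkdir -p pics; ls; python3 - <<'E'
from plant import arm
import cv2,numpy as np
for n in("scene","top"):
    p,d=arm.grab_frame(n); c=arm.get_calibration(n); print(n,c)
    cv2.imwrite(f"pics/{n}0.png",p[:,:,::-1]); np.savez(f"pics/{n}0.npz",p=p,d=d)
s=arm.state();print(s)
E
```

```text
pics
scene {'fov_y': 53.623165778138315, 'cx': 320.9957555717575, 'cy': 204.20631512495908, 'extrinsics': array([[ 4.00994495e-01,  9.16036574e-01,  8.96716833e-03,
        -2.44639011e+02],
       [-6.47854648e-01,  2.76650170e-01,  7.09752801e-01,
         2.61331683e+02],
       [ 6.47678756e-01, -2.90416388e-01,  7.04393747e-01,
        -1.67340318e+03],
       [ 0.00000000e+00,  0.00000000e+00,  0.00000000e+00,
         1.00000000e+00]])}
top {'fov_y': 46.92244736366978, 'cx': 319.23932892077426, 'cy': 197.40321778451874, 'extrinsics': array([[-1.20187943e-02, -9.99904880e-01, -6.76607956e-03,
         3.12385410e+01],
       [ 9.80908538e-01, -1.31033911e-02,  1.94027679e-01,
        -5.57443604e+02],
       [-1.94097882e-01, -4.30492645e-03,  9.80972721e-01,
        -1.50373566e+03],
       [ 0.00000000e+00,  0.00000000e+00,  0.00000000e+00,
         1.00000000e+00]])}
{'time_s': 0.1, 'qpos': array([ 1.16510953e+00,  2.64738515e-01,  1.60526761e+00,  2.91592324e-05,
        1.27369584e+00, -3.69192046e-02]), 'joint_vel': array([ 0.00072078, -0.00193403, -0.00382205,  0.00025436,  0.00098953,
       -0.00016495]), 'joint_torque': array([ 1.95609377e-04, -5.16704285e+01, -3.68591738e+01, -8.51860841e-05,
        6.19570681e-03, -1.87640921e-05]), 'position': array([243.2020578 , 629.33396049, 403.42893739]), 'orientation': array([[-9.32769161e-01,  3.60473238e-01, -8.58059315e-04],
       [ 3.60474244e-01,  9.32767177e-01, -1.92710103e-03],
       [ 1.05701217e-04, -2.10684869e-03, -9.99997775e-01]]), 'ft_force': array([ 0.6260891 , -0.13104562, -1.0600476 ]), 'wrist_torque': array([-0.05896873,  0.02908795,  0.02866866]), 'grasp_force': 0.0, 'gripper_width': 85.22249362941149}
```

View pics/scene0.png

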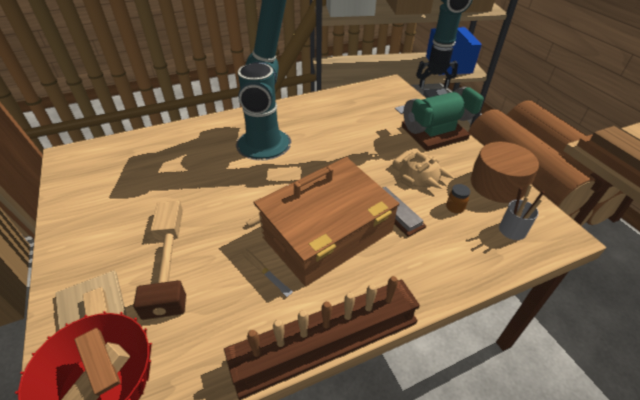

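View pics/top0.png

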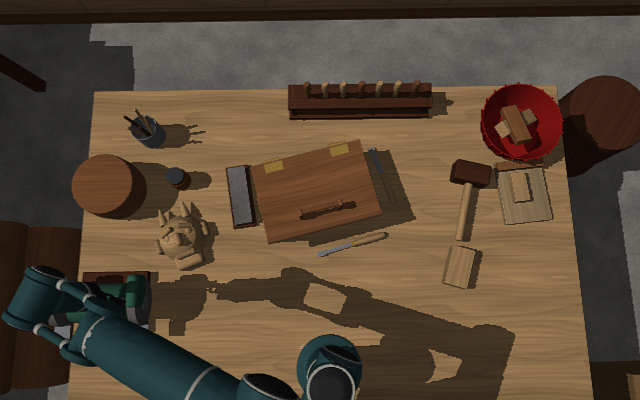

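The scene view shows the chest at about (325,215), with its handle at (313,180) and the brass hinges on the far side. In the top view, the lid corners are near (249,168), (358,140), (382,216) and (268,243), and the handle is at (328,210). gouge_a lies in front of it at (352,244).

```bash
cat > h.py <<'E'
import numpy as np,cv2
from plant import arm
def cloud(n,d):
    c=arm.get_calibration(n);f=200/np.tan(np.radians(c["fov_y"]/2))
    v,u=np.mgrid[:400,:640];E=c["extrinsics"]
    P=np.stack([(u-c["cx"])/f*d,-(v-c["cy"])/f*d,-d],-1)
    W=(P-E[:3,3])@E[:3,:3]
    W[d==0]=np.nan
    return W
E
python3 - <<'E'
from h import *
for n in("top","scene"):
    z=np.load(f"pics/{n}0.npz");W=cloud(n,z["d"])
    t=W[300,460] if n=="top" else W[300,120]
    print(n,"table",t)
    if n=="top": box=(slice(130,250),slice(240,390))
    else: box=(slice(155,280),slice(250,400))
    w=W[box].reshape(-1,3);w=w[np.isfinite(w[:,2])]
    l=w[(w[:,2]>112)&(w[:,2]<240)]
    # plane fit, robust
    m=l[:,2]<165
    for _ in range(8):
        A=np.c_[l[m,:2],np.ones(m.sum())];k=np.linalg.lstsq(A,l[m,2],rcond=None)[0]
        r=l[:,2]-np.c_[l[:,:2],np.ones(len(l))]@k; m=abs(r)<3
    print("plane",k,"std",r[m].std(),m.sum(),"slope",np.hypot(*k[:2]),"dir",np.degrees(np.arctan2(-k[1],-k[0])))
    (c,s,a)=cv2.minAreaRect(l[m,:2].astype(np.float32));print("rect",c,s,a);print(cv2.boxPoints((c,s,a)))
    h=l[(r>35)&(r<60)]
    if len(h):
        (c,s,a)=cv2.minAreaRect(h[:,:2].astype(np.float32));print("handle",len(h),c,s,a,"top z",np.percentile(h[:,2],[5,50,95,100]),"r",np.percentile(r[(r>35)&(r<60)],[50,95,100]),h.mean(0))
        hp=h[r[(r>35)&(r<60)]>47];print(cv2.fitLine(hp[:,:2].astype(np.float32),cv2.DIST_L2,0,.01,.01).ravel(),hp.mean(0))
    g=(w[:,2]>8)&(w[:,2]<40);print("low objs",g.sum())
E
```

```text
top table [ 212.34503458 -440.69419544    6.81785745]
plane [-7.74258818e-02 -1.94337728e-02  1.90510686e+02] std 1.6333021061898283 5910 slope 0.07982755602280198 dir 14.090070221810224
rect (568.23193359375, 37.8831787109375) (271.4875793457031, 368.8753356933594) 13.719823837280273
[[ 392.6174   184.86339]
 [ 480.1052  -173.4869 ]
 [ 743.84644 -109.09703]
 [ 656.35864  249.25325]]
handle 240 (496.3438720703125, 20.264663696289062) (23.951162338256836, 139.85598754882812) 13.620896339416504 top z [195.98978796 203.04349287 207.83043832 211.80361918] r [51.38087675 56.27792475 59.78140304] [496.68585374  21.36054129 202.52127593]
[ 2.4389447e-01 -9.6980178e-01  4.9732068e+02  2.1263744e+01] [497.32068134  21.26374366 203.50955215]
low objs 1453
scene table [ 579.27808149 -602.95384569   16.49924499]
plane [-7.69211138e-02 -1.83535919e-02  1.88275421e+02] std 1.4476918753999135 6692 slope 0.07908041530738537 dir 13.420014734871469
rect (570.94482421875, 37.388153076171875) (272.4678955078125, 368.8329162597656) 13.851378440856934
[[ 394.52246  183.8268 ]
 [ 482.82263 -174.28044]
 [ 747.3672  -109.05049]
 [ 659.067    249.05675]]
handle 237 (689.7477416992188, 63.24687957763672) (409.13739013671875, 139.44500732421875) 13.464638710021973 top z [187.25974914 199.44540067 204.81283587 207.17332477] r [50.20105183 55.22297628 57.38399351] [505.23481485  16.368477   198.19989425]
[ 3.5311159e-01 -9.3558121e-01  5.0472897e+02  1.7314955e+01] [504.72898414  17.31495422 200.46139896]
low objs 1297
```

```bash
cat >> h.py <<'E'
from scipy.spatial.transform import Rotation as Ro
yaw=np.radians(13.75);H=np.array([693,67.7,120.]);CX=np.array([np.cos(yaw),np.sin(yaw),0]);CY=np.array([-np.sin(yaw),np.cos(yaw),0]);Z=np.array([0,0,1.])
def lidR(t): return np.c_[np.cos(t)*CX-np.sin(t)*Z,CY,np.sin(t)*CX+np.cos(t)*Z]
def lidpt(t,x,z,y=0): return H+lidR(t)@[x,y,z]
def toolR(t): # y along lid x, z = -lid normal
    L=lidR(t);return np.c_[np.cross(L[:,0],-L[:,2]),L[:,0],-L[:,2]]
def rel(R,p):
    s=arm.state();R0=s["orientation"]
    print("rot",np.round(Ro.from_matrix(R0.T@R).as_rotvec(),4),"shift m",np.round(R0.T@(p-s["position"])/1000,4),"| F",s["ft_force"].round(1),"w",round(s["gripper_width"],1),"t",s["time_s"],"pos",s["position"].round(1))
E
python3 - <<'E'
from h import *
R=toolR(.08);b=lidpt(.08,-205,59);print(b)
rel(R,np.array([498.5,20.7,196])-R[:,2]*225)
E
```

```text
[499.09158207  20.250912   195.19381294]
rot [0.0717 0.0394 0.9615] shift m [-0.4723 -0.4654 -0.0159] | F [ 0.6 -0.1 -1.1] w 85.2 t 0.1 pos [243.2 629.3 403.4]
```

The rows are not in the units I measure in: shifts go in shares of 500 mm and turns go in shares of pi/2 rad. I convert before sending: -0.472 m / 0.5 = -0.944, -0.465 m / 0.5 = -0.93, 0.96 rad / 1.5708 = 0.6112.

Emit:
servo_tool --pt "0.0446 0.0255 0.6112 -0.944 -0.93 -0.032 0.085" --pt "0.0446 0.0255 0.6112 -0.944 -0.93 -0.032 0.085" --pt "0.0446 0.0255 0.6112 -0.944 -0.93 -0.032 0.085" --pt "0.0446 0.0255 0.6112 -0.944 -0.93 -0.032 0.085" --pt "0.0446 0.0255 0.6112 -0.944 -0.93 -0.032 0.085" --pt "0.0446 0.0255 0.6112 -0.944 -0.93 -0.032 0.085" --pt "0.0446 0.0255 0.6112 -0.944 -0.93 -0.032 0.085" --pt "0.0446 0.0255 0.6112 -0.944 -0.93 -0.032 0.085"

```text
time_s: 0.77
position: [380.6, 323.9, 412.4]
orientation: [[-0.234, 0.969, -0.077], [0.972, 0.233, -0.016], [0.003, -0.078, -0.997]]
ft_force: [0.5, 0.4, -0.1]
gripper_width: 84.8
grasp_force: 0.0
```

```bash
python3 - <<'E'
from h import *
R=toolR(.08)
rel(R,np.array([498.5,20.7,196])-R[:,2]*225)
E
```

```text
rot [ 0.0017 -0.0029 -0.0038] shift m [-0.3223  0.0609 -0.0135] | F [ 0.5  0.4 -0.1] w 84.8 t 0.7667 pos [380.6 323.9 412.4]
```

Scaled: -0.31 m / 0.5 = -0.62, -0.08 m / 0.5 = -0.16.

Emit:
servo_tool --pt "0 0 0 -0.08 0.016 -0.004 0.085" --pt "0 0 0 -0.16 0.03 -0.006 0.085" --pt "0 0 0 -0.24 0.046 -0.01 0.085" --pt "0 0 0 -0.32 0.06 -0.014 0.085" --pt "0 0 0 -0.4 0.076 -0.016 0.085" --pt "0 0 0 -0.48 0.09 -0.02 0.085" --pt "0 0 0 -0.56 0.106 -0.024 0.085" --pt "0 0 0 -0.62 0.12 -0.026 0.085"

```text
time_s: 1.43
position: [514.1, 36.5, 420.0]
orientation: [[-0.238, 0.968, -0.076], [0.971, 0.237, -0.016], [0.002, -0.077, -0.997]]
ft_force: [0.4, 0.5, -0.4]
gripper_width: 85.1
grasp_force: 0.0
```

Emit:
servo_tool --pt "0 0 0 0 0 0 0.085" --pt "0 0 0 0 0 0 0.085"

```text
time_s: 1.6
position: [513.9, 37.9, 419.6]
orientation: [[-0.235, 0.969, -0.077], [0.972, 0.235, -0.015], [0.004, -0.079, -0.997]]
ft_force: [-0.2, 0.7, -0.5]
gripper_width: 85.4
grasp_force: 0.0
```

```bash
python3 - <<'E'
from h import *
R=toolR(.08)
rel(R,np.array([498.5,20.7,196])-R[:,2]*155)
for n in("top","scene"):
    p,d=arm.grab_frame(n);cv2.imwrite(f"pics/{n}1.png",p[:,:,::-1])
E
```

```text
rot [ 0.0014 -0.0037 -0.002 ] shift m [-0.0133 -0.0012  0.0693] | F [-0.2  0.7 -0.5] w 85.4 t 1.6 pos [513.9  37.9 419.6]
```

View pics/scene1.png

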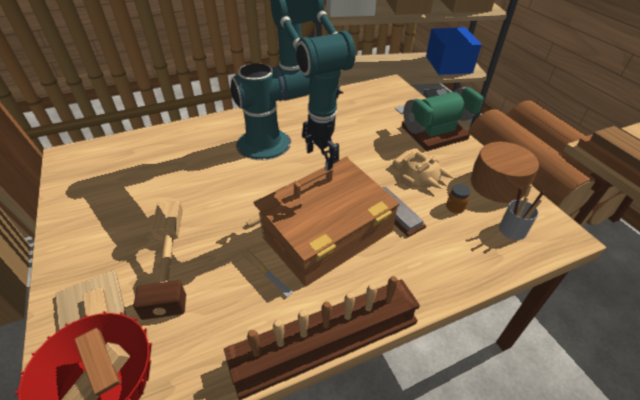

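The gripper is over the handle at about (325,155), so I'm lowering it and closing.

Scaled: 0.069 m / 0.5 = 0.138, 0.063 m / 0.5 = 0.126.

Emit:
servo_tool --pt "0 0 0 -0.026 -0.002 0.03 0.085" --pt "0 0 0 -0.026 -0.002 0.06 0.085" --pt "0 0 0 -0.026 -0.002 0.09 0.085" --pt "0 0 0 -0.026 -0.002 0.11 0.085" --pt "0 0 0 -0.026 -0.002 0.126 0.085" --pt "0 0 0 -0.026 -0.002 0.138 0.085" --pt "0 0 0 -0.026 -0.002 0.138 0.085"

```text
time_s: 2.28
position: [509.9, 26.1, 350.1]
orientation: [[-0.24, 0.968, -0.078], [0.971, 0.24, -0.016], [0.004, -0.08, -0.997]]
ft_force: [-0.9, 0.5, 0.4]
gripper_width: 85.3
grasp_force: 0.0
```

Emit:
servo_tool --pt "0 0 0 0 0 0 0.04" --pt "0 0 0 0 0 0 0.025" --pt "0 0 0 0 0 0 0.015" --pt "0 0 0 0 0 0 0.005" --pt "0 0 0 0 0 0 0" --pt "0 0 0 0 0 0 0" --pt "0 0 0 0 0 0 0" --pt "0 0 0 0 0 0 0" --grip_force 60

```text
time_s: 2.95
position: [509.6, 25.1, 351.6]
orientation: [[-0.239, 0.968, -0.079], [0.971, 0.238, -0.016], [0.003, -0.081, -0.997]]
ft_force: [-4.7, -1.2, 5.7]
gripper_width: 12.1
grasp_force: 58.5
```

```bash
python3 - <<'E'
from h import *
s=arm.state();rel(toolR(.08),lidpt(.08,-205,59+155))
R=s["orientation"];h=R.T@(H-s["position"])/1000;print("hinge in tool",h)
ax=R.T@CY;print(ax)
for a in(.04,.08,.12,.16,.2,.24,.28,.32,.36):
    print(a,*(np.round(np.r_[ax*a,h-Ro.from_rotvec(ax*a).apply(h)],4)))
E
```

```text
rot [-0.001  -0.0029  0.0016] shift m [-0.0022  0.0011  0.0019] | F [-4.7 -1.2  5.7] w 12.1 t 2.95 pos [509.6  25.1 351.6]
hinge in tool [-0.00317347  0.20635702  0.21564228]
[0.99999461 0.00160798 0.00286254]
0.04 0.04 0.0001 0.0001 0.0 0.0088 -0.0081
0.08 0.08 0.0001 0.0002 0.0 0.0179 -0.0158
0.12 0.12 0.0002 0.0003 0.0 0.0273 -0.0232
0.16 0.16 0.0003 0.0005 0.0 0.037 -0.0301
0.2 0.2 0.0003 0.0006 0.0 0.047 -0.0367
0.24 0.24 0.0004 0.0007 0.0 0.0572 -0.0429
0.28 0.28 0.0005 0.0008 0.0 0.0676 -0.0486
0.32 0.32 0.0005 0.0009 0.0 0.0783 -0.054
0.36 0.36 0.0006 0.001 0.0 0.0892 -0.0589
```

Scaled: 0.047 m / 0.5 = 0.094, 0.037 m / 0.5 = 0.074, 0.2 rad / 1.5708 = 0.1273.

Emit:
servo_tool --pt "0.0127 0 0 0 0.0088 -0.0082 0" --pt "0.0255 0 0 0 0.0176 -0.0162 0" --pt "0.0446 0 0 0 0.0312 -0.0278 0" --pt "0.0637 0 0 0 0.0452 -0.039 0" --pt "0.0828 0 0 0 0.0594 -0.05 0" --pt "0.1019 0 0 0 0.074 -0.0602 0" --pt "0.1146 0 0 0 0.084 -0.0668 0" --pt "0.1273 0 0 0 0.094 -0.0734 0"

```text
time_s: 3.62
position: [556.9, 36.7, 380.5]
orientation: [[-0.239, 0.931, -0.278], [0.971, 0.23, -0.064], [0.004, -0.285, -0.959]]
ft_force: [-6.6, -2.7, -11.0]
gripper_width: 12.0
grasp_force: 59.0
```

```bash
python3 - <<'E'
from h import *
rel(toolR(.28),lidpt(.28,-205,59+155));s=arm.state();print(s["wrist_torque"],s["orientation"].T@s["ft_force"],s["qpos"])
p,d=arm.grab_frame("scene");cv2.imwrite("pics/scene2.png",p[:,:,::-1])
E
```

```text
rot [-0.0088 -0.0036  0.0022] shift m [-0.0023  0.0011 -0.0022] | F [ -6.6  -2.7 -11. ] w 12.0 t 3.6167 pos [556.9  36.7 380.5]
[-0.18579636  0.16953198  0.01039193] [-1.04657435 -3.67667422 12.52176469] [ 0.03800122  0.15844114  1.78949625 -0.05392809  1.47775176 -0.19096707]
```

View pics/scene2.png

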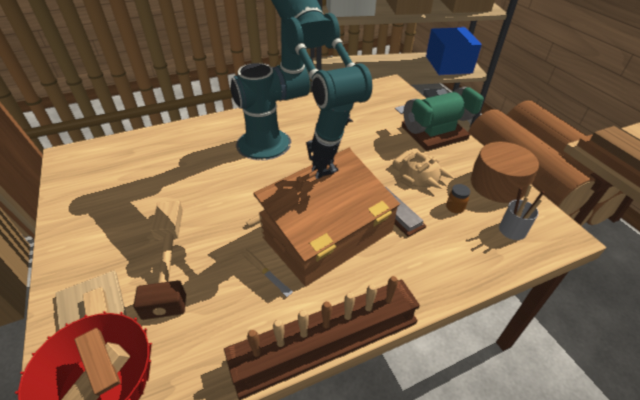

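The lid is rising (front edge now at about (345,155)) with 12.5 N on the handle, so I'm carrying on.

Scaled: 0.0572 m / 0.5 = 0.1144, 0.0521 m / 0.5 = 0.1042, 0.24 rad / 1.5708 = 0.1528.

Emit:
servo_tool --pt "0.0127 0 0 0 0.0088 -0.0082 0" --pt "0.0318 0 0 0 0.0222 -0.02 0" --pt "0.0509 0 0 0 0.0358 -0.0316 0" --pt "0.0764 0 0 0 0.0546 -0.0464 0" --pt "0.1019 0 0 0 0.074 -0.0602 0" --pt "0.1273 0 0 0 0.094 -0.0734 0" --pt "0.1401 0 0 0 0.1042 -0.0796 0" --pt "0.1528 0 0 0 0.1144 -0.0858 0"

```text
time_s: 4.33
position: [622.0, 52.7, 406.7]
orientation: [[-0.238, 0.837, -0.492], [0.971, 0.208, -0.117], [0.004, -0.506, -0.863]]
ft_force: [-11.3, -2.0, -6.0]
gripper_width: 11.9
grasp_force: 59.4
```

Scaled: 0.0572 m / 0.5 = 0.1144, 0.0521 m / 0.5 = 0.1042, 0.24 rad / 1.5708 = 0.1528.

Emit:
servo_tool --pt "0.0127 0 0 0 0.0088 -0.0082 0" --pt "0.0318 0 0 0 0.0222 -0.02 0" --pt "0.0509 0 0 0 0.0358 -0.0316 0" --pt "0.0764 0 0 0 0.0546 -0.0464 0" --pt "0.1019 0 0 0 0.074 -0.0602 0" --pt "0.1273 0 0 0 0.094 -0.0734 0" --pt "0.1401 0 0 0 0.1042 -0.0796 0" --pt "0.1528 0 0 0 0.1144 -0.0858 0"

```text
time_s: 5.0
position: [691.5, 69.8, 416.7]
orientation: [[-0.238, 0.697, -0.676], [0.971, 0.174, -0.163], [0.004, -0.695, -0.719]]
ft_force: [-12.4, -2.5, -3.6]
gripper_width: 11.9
grasp_force: 59.4
```

Emit:
servo_tool --pt "0 0 0 0 0 0 0" --pt "0 0 0 0 0 0 0" --pt "0 0 0 0 0 0 0"

```text
time_s: 5.25
position: [691.4, 69.8, 417.3]
orientation: [[-0.238, 0.7, -0.674], [0.971, 0.175, -0.162], [0.004, -0.693, -0.721]]
ft_force: [-8.9, -1.0, -1.4]
gripper_width: 11.8
grasp_force: 59.8
```

```bash
cat >> h.py <<'E'
def lidang(tag):
    out=[]
    for n in("top","scene"):
        p,d=arm.grab_frame(n);cv2.imwrite(f"pics/{n}{tag}.png",p[:,:,::-1]);W=cloud(n,d)
        L=(W-H)@np.c_[CX,CY,Z]
        m=(abs(L[...,1])<180)&(L[...,0]<0)&(L[...,0]>-260)&(L[...,2]>20)&(L[...,2]<280)
        m&=np.isfinite(W[...,2]);q=L[m];a=np.arctan2(q[:,2],-q[:,0]);r=np.hypot(q[:,0],q[:,2])
        # radial line fit: inlier search in angle about offset 14 mm (top face)
        g=np.arange(0,1.2,.002);s=[(abs(q[:,2]*np.cos(t)+q[:,0]*np.sin(t)-14)<4).sum() for t in g]
        t=g[np.argmax(s)]
        k=abs(q[:,2]*np.cos(t)+q[:,0]*np.sin(t)-14)<6
        f=np.polyfit(-q[k,0],q[k,2],1);out.append((n,t,max(s),np.arctan(f[0]),f[1]))
    print(out)
E
python3 - <<'E'
from h import *
rel(toolR(.785),lidpt(.785,-205,59+155));lidang("3")
E
```

```text
rot [ 0.0194 -0.0024  0.0033] shift m [-0.0024  0.0059 -0.0043] | F [-8.9 -1.  -1.4] w 11.8 t 5.25 pos [691.4  69.8 417.3]
[('top', np.float64(0.758), np.int64(3009), np.float64(0.7529084943766526), np.float64(20.53516724267327)), ('scene', np.float64(0.752), np.int64(7453), np.float64(0.7552651132281408), np.float64(18.477063585995165))]
```

Scaled: 0.0099 m / 0.5 = 0.0198, -0.0091 m / 0.5 = -0.0182, 0.045 rad / 1.5708 = 0.0286.

Emit:
servo_tool --pt "0.0064 0 0 0 0.0044 -0.004 0" --pt "0.0127 0 0 0 0.0088 -0.0082 0" --pt "0.0191 0 0 0 0.0132 -0.0122 0" --pt "0.0255 0 0 0 0.0176 -0.0162 0" --pt "0.0286 0 0 0 0.0198 -0.0182 0" --pt "0.0286 0 0 0 0.0198 -0.0182 0" --pt "0.0286 0 0 0 0.0198 -0.0182 0" --pt "0.0286 0 0 0 0.0198 -0.0182 0"

```text
time_s: 6.02
position: [704.3, 73.0, 416.9]
orientation: [[-0.238, 0.668, -0.705], [0.971, 0.167, -0.17], [0.004, -0.725, -0.689]]
ft_force: [-11.5, -1.9, -2.9]
gripper_width: 11.9
grasp_force: 59.6
```

```bash
python3 - <<'E'
from h import *
rel(toolR(.785),lidpt(.785,-205,59+155));lidang("4");s=arm.state();print(s["orientation"].T@s["ft_force"],s["qpos"])
E
```

```text
rot [-0.0259 -0.0025  0.0033] shift m [-0.0024 -0.0037  0.0048] | F [-11.5  -1.9  -2.9] w 11.9 t 6.0167 pos [704.3  73.  416.9]
[('top', np.float64(0.8), np.int64(2831), np.float64(0.7978793487899011), np.float64(21.19561635490422)), ('scene', np.float64(0.798), np.int64(7477), np.float64(0.7997289625933837), np.float64(19.354855164058442))]
[ 1.42661825 -5.8515945   9.5254863 ] [ 0.09349019  0.58938914  1.22961114 -0.12183609  2.12488572 -0.16901737]
```

Emit:
servo_tool --pt "0 0 0 0 0.002 0.002 0.012" --pt "0 0 0 0 0.002 0.002 0.02" --pt "0 0 0 0 0.002 0.002 0.03" --pt "0 0 0 0 0.002 0.002 0.05" --pt "0 0 0 0 0.002 0.002 0.07" --pt "0 0 0 0 0.002 0.002 0.07" --pt "0 0 0 0 0.002 0.002 0.07" --pt "0 0 0 0 0.002 0.002 0.07"

```text
time_s: 6.78
position: [705.7, 73.3, 417.4]
orientation: [[-0.239, 0.675, -0.698], [0.971, 0.168, -0.17], [0.003, -0.719, -0.695]]
ft_force: [0.1, -0.2, 0.1]
gripper_width: 69.8
grasp_force: 0.0
```

Scaled: -0.12 m / 0.5 = -0.24, -0.1 m / 0.5 = -0.2.

Emit:
servo_tool --pt "0 0 0 0 0 -0.02 0.07" --pt "0 0 0 0 0 -0.05 0.07" --pt "0 0 0 0 0 -0.08 0.07" --pt "0 0 0 0 0 -0.12 0.07" --pt "0 0 0 0 0 -0.16 0.07" --pt "0 0 0 0 0 -0.2 0.07" --pt "0 0 0 0 0 -0.24 0.07" --pt "0 0 0 0 0 -0.24 0.07"

```text
time_s: 7.45
position: [790.6, 94.1, 503.0]
orientation: [[-0.239, 0.677, -0.696], [0.971, 0.169, -0.17], [0.002, -0.716, -0.698]]
ft_force: [0.7, 0.7, 0.2]
gripper_width: 69.9
grasp_force: 0.0
```

```bash
python3 - <<'E'
from h import *
lidang("5")
R=np.c_[CX,-CY,-Z];rel(R,lidpt(.8,-255,7)+Z*(9+173+70))
E
```

```text
[('top', np.float64(0.8), np.int64(2809), np.float64(0.7966143072498301), np.float64(21.45843640531202)), ('scene', np.float64(0.796), np.int64(8210), np.float64(0.7996115639027279), np.float64(19.30467048954448))]
rot [-0.6282  0.6249  1.4811] shift m [-0.0017 -0.2324  0.1546] | F [-0.5 -0.5 -0.6] w 70.0 t 7.55 pos [789.7  93.8 500.4]
```

View pics/scene5.png

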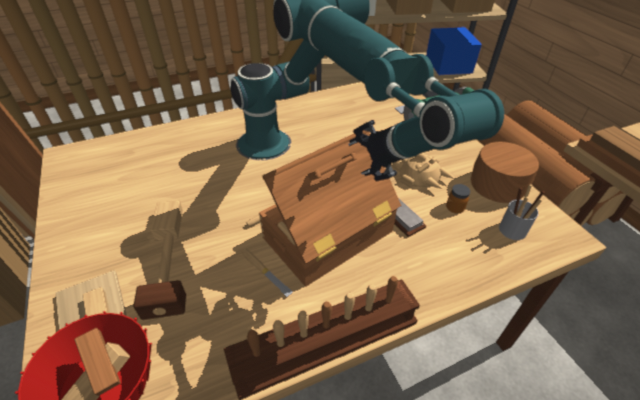

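The lid stands half open (front edge from (265,175) to (375,140)) and the gripper is free of it. Next I wait clear for more than two seconds.

Emit:
servo_tool --pt "0 0 0 0 0 0 0.07" --pt "0 0 0 0 0 0 0.07" --pt "0 0 0 0 0 0 0.07" --pt "0 0 0 0 0 0 0.07" --pt "0 0 0 0 0 0 0.07" --pt "0 0 0 0 0 0 0.07" --pt "0 0 0 0 0 0 0.07" --pt "0 0 0 0 0 0 0.07"

```text
time_s: 8.22
position: [789.4, 93.6, 500.7]
orientation: [[-0.239, 0.674, -0.699], [0.971, 0.168, -0.17], [0.003, -0.719, -0.695]]
ft_force: [-0.5, -0.0, 0.2]
gripper_width: 70.4
grasp_force: 0.0
```

Emit:
servo_tool --pt "0 0 0 0 0 0 0.05" --pt "0 0 0 0 0 0 0.03" --pt "0 0 0 0 0 0 0" --pt "0 0 0 0 0 0 0" --pt "0 0 0 0 0 0 0" --pt "0 0 0 0 0 0 0" --pt "0 0 0 0 0 0 0" --pt "0 0 0 0 0 0 0" --grip_force 20

```text
time_s: 8.88
position: [789.4, 93.6, 500.7]
orientation: [[-0.239, 0.674, -0.699], [0.971, 0.168, -0.17], [0.003, -0.719, -0.695]]
ft_force: [0.1, 0.9, 0.6]
gripper_width: -0.0
grasp_force: 0.0
```

Emit:
servo_tool --pt "0 0 0 0 0 0 0" --pt "0 0 0 0 0 0 0" --pt "0 0 0 0 0 0 0" --pt "0 0 0 0 0 0 0" --pt "0 0 0 0 0 0 0" --pt "0 0 0 0 0 0 0" --pt "0 0 0 0 0 0 0" --pt "0 0 0 0 0 0 0"

```text
time_s: 9.55
position: [789.4, 93.6, 500.7]
orientation: [[-0.239, 0.674, -0.699], [0.971, 0.168, -0.17], [0.003, -0.719, -0.695]]
ft_force: [-0.9, 0.1, 1.0]
gripper_width: 0.0
grasp_force: 0.0
```

Emit:
servo_tool --pt "0 0 0 0 0 0 0" --pt "0 0 0 0 0 0 0" --pt "0 0 0 0 0 0 0" --pt "0 0 0 0 0 0 0"

```text
time_s: 9.88
position: [789.4, 93.7, 500.7]
orientation: [[-0.239, 0.674, -0.699], [0.971, 0.168, -0.17], [0.003, -0.719, -0.695]]
ft_force: [0.6, 0.2, 0.3]
gripper_width: 0.0
grasp_force: 0.0
```

```bash
python3 - <<'E'
from h import *
lidang("6")
R=np.c_[CX,-CY,-Z];rel(R,lidpt(.797,-255,7)+Z*(9+173+70))
# nose measured: highest nose points near front, by side camera clouds
p,d=arm.grab_frame("top");W=cloud("top",d);L=(W-H)@np.c_[CX,CY,Z]+[0,0,120]
m=(abs(L[...,1])<170)&(L[...,0]<-150)&(L[...,0]>-200)&(L[...,2]>270)
q=L[m];print(lidpt(.797,-255,7))
for y in(-150,-100,-50,0,50,100,150):
    k=abs(q[:,1]-y)<15;
    if k.sum(): i=np.argsort(-q[k][:,2])[:5];print(y,q[k][i].mean(0).round(1),"front x",np.percentile(q[k][:,0],2).round(1))
E
```

```text
[('top', np.float64(0.804), np.int64(2811), np.float64(0.7987174433204075), np.float64(21.111779692808234)), ('scene', np.float64(0.796), np.int64(8125), np.float64(0.7992130604338815), np.float64(19.371011703329003))]
rot [-0.6292  0.6256  1.4807] shift m [-0.0017 -0.2319  0.1556] | F [-0.   0.2 -0.3] w -0.2 t 9.9833 pos [789.4  93.7 500.7]
[524.76224338  26.53248286 307.28398966]
-150 [-175.5 -146.6  322.5] front x -182.1
-100 [-171.7 -105.8  321. ] front x -181.9
-50 [-174.5  -53.2  322.6] front x -182.6
0 [-155.    13.8  656.9] front x -197.7
50 [-169.7   53.5  676.9] front x -199.1
100 [-193.3   86.2  666. ] front x -199.1
150 [-175.8  148.1  322. ] front x -182.9
```

Scaled: -0.2 m / 0.5 = -0.4, -0.19 m / 0.5 = -0.38, 0.9 rad / 1.5708 = 0.573.

Emit:
servo_tool --pt "-0.0382 0.0382 0.0891 0 -0.06 0 0" --pt "-0.07 0.07 0.1592 0 -0.12 0 0" --pt "-0.0955 0.0955 0.2292 0 -0.18 0.02 0" --pt "-0.1273 0.1273 0.2992 0 -0.24 0.06 0" --pt "-0.1592 0.1592 0.3692 -0.002 -0.3 0.1 0" --pt "-0.1846 0.1846 0.4393 -0.002 -0.34 0.14 0" --pt "-0.2165 0.2165 0.5093 -0.002 -0.38 0.18 0" --pt "-0.2419 0.2419 0.573 -0.002 -0.4 0.22 0"

```text
time_s: 10.7
position: [575.6, 39.8, 570.6]
orientation: [[0.621, 0.704, -0.344], [0.767, -0.636, 0.084], [-0.16, -0.317, -0.935]]
ft_force: [0.7, 0.3, 0.5]
gripper_width: 0.0
grasp_force: 0.0
```

```bash
python3 - <<'E'
from h import *
R=np.c_[CX,-CY,-Z];rel(R,lidpt(.797,-255,7)+Z*(9+173+70))
E
```

```text
rot [-0.2621  0.2588  0.6168] shift m [-0.0399 -0.0238  0.027 ] | F [0.7 0.3 0.5] w 0.0 t 10.7 pos [575.6  39.8 570.6]
```

Scaled: -0.04 m / 0.5 = -0.08, 0.027 m / 0.5 = 0.054, 0.617 rad / 1.5708 = 0.3928.

Emit:
servo_tool --pt "-0.0255 0.0255 0.0637 -0.016 -0.01 0.01 0" --pt "-0.0509 0.0509 0.1273 -0.032 -0.02 0.02 0" --pt "-0.0828 0.0828 0.1974 -0.048 -0.028 0.032 0" --pt "-0.1082 0.1082 0.261 -0.064 -0.038 0.042 0" --pt "-0.1401 0.1401 0.3247 -0.08 -0.048 0.054 0" --pt "-0.1668 0.1649 0.3928 -0.08 -0.048 0.054 0" --pt "-0.1668 0.1649 0.3928 -0.08 -0.048 0.054 0" --pt "-0.1668 0.1649 0.3928 -0.08 -0.048 0.054 0"

```text
time_s: 11.37
position: [526.2, 27.1, 557.8]
orientation: [[0.969, 0.246, -0.006], [0.246, -0.969, 0.002], [-0.005, -0.004, -1.0]]
ft_force: [0.0, -0.4, -0.2]
gripper_width: 0.3
grasp_force: 0.0
```

Emit:
servo_tool --pt "0 0 0 0 0 0 0" --pt "0 0 0 0 0 0 0"

```text
time_s: 11.53
position: [527.3, 26.9, 557.0]
orientation: [[0.97, 0.245, -0.007], [0.245, -0.97, 0.002], [-0.007, -0.004, -1.0]]
ft_force: [-0.2, 0.8, 0.3]
gripper_width: -0.0
grasp_force: 0.0
```

```bash
python3 - <<'E'
from h import *
lidang("7")
R=np.c_[CX,-CY,-Z];rel(R,lidpt(.797,-255,7)+Z*(9+173+15))
E
```

```text
[('top', np.float64(0.8), np.int64(2538), np.float64(0.797445889677775), np.float64(21.091501795718788)), ('scene', np.float64(0.796), np.int64(8888), np.float64(0.7990947010258354), np.float64(19.407017654755894))]
rot [-0.0036  0.0067  0.0066] shift m [-0.0023 -0.0001  0.0525] | F [-0.  -0.4 -0.1] w 0.2 t 11.6333 pos [527.4  26.9 556.8]
```

View pics/scene7.png

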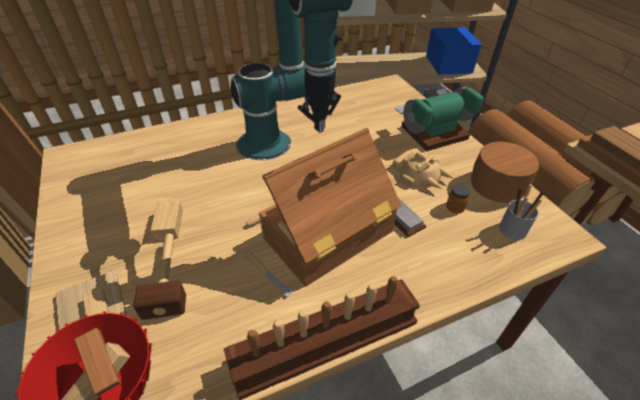

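Scaled: 0.055 m / 0.5 = 0.11, 0.053 m / 0.5 = 0.106, 0.006 rad / 1.5708 = 0.0038.

Emit:
servo_tool --pt "0 0 0 -0.002 0 0.02 0" --pt "0 0 0 -0.004 0 0.04 0" --pt "0 0.0019 0 -0.004 0 0.06 0" --pt "0 0.0038 0 -0.004 0 0.08 0" --pt "0 0.0038 0 -0.004 0 0.096 0" --pt "0 0.0038 0 -0.004 0 0.106 0" --pt "0 0.0038 0 -0.004 0 0.11 0" --pt "0 0.0038 0 -0.004 0 0.11 0"

```text
time_s: 12.3
position: [524.5, 26.5, 501.3]
orientation: [[0.97, 0.243, -0.001], [0.243, -0.97, 0.003], [-0.001, -0.003, -1.0]]
ft_force: [-0.7, -0.1, 0.5]
gripper_width: 0.1
grasp_force: 0.0
```

Emit:
servo_tool --pt "0 0 0 0 0 0.002 0" --pt "0 0 0 0 0 0.004 0" --pt "0 0 0 0 0 0.006 0" --pt "0 0 0 0 0 0.006 0"

```text
time_s: 12.63
position: [524.7, 26.5, 499.3]
orientation: [[0.97, 0.243, 0.0], [0.243, -0.97, 0.003], [0.001, -0.003, -1.0]]
ft_force: [-0.4, -0.1, 0.2]
gripper_width: 0.0
grasp_force: 0.0
```

Scaled: 0.001 m / 0.5 = 0.002, 0.0005 m / 0.5 = 0.001.

Emit:
servo_tool --pt "0 0 0 0 0 0.001 0" --pt "0 0 0 0 0 0.002 0" --pt "0 0 0 0 0 0.002 0"

```text
time_s: 12.88
position: [524.6, 26.5, 498.1]
orientation: [[0.97, 0.243, -0.0], [0.243, -0.97, 0.003], [0.0, -0.003, -1.0]]
ft_force: [0.4, 0.0, 0.8]
gripper_width: 0.1
grasp_force: 0.0
```

Tip height is about 325 mm with no contact yet, so I'm creeping down.

Scaled: 0.001 m / 0.5 = 0.002, 0.0005 m / 0.5 = 0.001.

Emit:
servo_tool --pt "0 0 0 0 0 0.001 0" --pt "0 0 0 0 0 0.002 0" --pt "0 0 0 0 0 0.002 0"

```text
time_s: 13.13
position: [524.6, 26.5, 497.0]
orientation: [[0.97, 0.243, -0.001], [0.243, -0.97, 0.003], [0.0, -0.003, -1.0]]
ft_force: [-0.6, -0.5, -0.5]
gripper_width: -0.1
grasp_force: 0.0
```

Emit:
servo_tool --pt "0 0 0 0 0 0.001 0" --pt "0 0 0 0 0 0.002 0" --pt "0 0 0 0 0 0.002 0"

```text
time_s: 13.38
position: [524.6, 26.6, 495.9]
orientation: [[0.97, 0.243, -0.001], [0.243, -0.97, 0.003], [0.0, -0.003, -1.0]]
ft_force: [1.0, -0.3, 1.2]
gripper_width: -0.1
grasp_force: 0.0
```

Scaled: 0.0005 m / 0.5 = 0.001.

Emit:
servo_tool --pt "0 0 0 0 0 0.001 0" --pt "0 0 0 0 0 0.001 0"

```text
time_s: 13.55
position: [524.6, 26.5, 495.5]
orientation: [[0.97, 0.243, -0.0], [0.243, -0.97, 0.003], [0.0, -0.003, -1.0]]
ft_force: [0.5, -0.0, -0.5]
gripper_width: -0.2
grasp_force: 0.0
```

Scaled: 0.0005 m / 0.5 = 0.001.

Emit:
servo_tool --pt "0 0 0 0 0 0.001 0" --pt "0 0 0 0 0 0.001 0"

```text
time_s: 13.72
position: [524.6, 26.5, 495.0]
orientation: [[0.97, 0.243, -0.0], [0.243, -0.97, 0.003], [0.0, -0.003, -1.0]]
ft_force: [-0.6, -0.1, -0.6]
gripper_width: -0.2
grasp_force: 0.0
```

Scaled: 0.001 m / 0.5 = 0.002, 0.0005 m / 0.5 = 0.001.

Emit:
servo_tool --pt "0 0 0 0 0 0.001 0" --pt "0 0 0 0 0 0.002 0" --pt "0 0 0 0 0 0.002 0"

```text
time_s: 13.97
position: [524.6, 26.5, 494.0]
orientation: [[0.97, 0.243, -0.0], [0.243, -0.97, 0.003], [0.0, -0.003, -1.0]]
ft_force: [0.4, 0.6, 0.2]
gripper_width: -0.0
grasp_force: 0.0
```

Scaled: 0.001 m / 0.5 = 0.002, 0.0005 m / 0.5 = 0.001.

Emit:
servo_tool --pt "0 0 0 0 0 0.001 0" --pt "0 0 0 0 0 0.002 0" --pt "0 0 0 0 0 0.002 0"

```text
time_s: 14.22
position: [524.6, 26.5, 492.9]
orientation: [[0.97, 0.243, -0.0], [0.243, -0.97, 0.003], [0.0, -0.003, -1.0]]
ft_force: [-1.4, -0.6, 0.1]
gripper_width: 0.0
grasp_force: 0.0
```

Emit:
servo_tool --pt "0 0 0 0 0 0.001 0" --pt "0 0 0 0 0 0.002 0" --pt "0 0 0 0 0 0.002 0"

```text
time_s: 14.47
position: [524.6, 26.5, 492.0]
orientation: [[0.97, 0.243, -0.0], [0.243, -0.97, 0.003], [0.0, -0.003, -1.0]]
ft_force: [-0.4, -0.1, 0.1]
gripper_width: -0.2
grasp_force: 0.0
```

Scaled: 0.001 m / 0.5 = 0.002, 0.0005 m / 0.5 = 0.001.

Emit:
servo_tool --pt "0 0 0 0 0 0.001 0" --pt "0 0 0 0 0 0.002 0" --pt "0 0 0 0 0 0.002 0"

```text
time_s: 14.72
position: [524.6, 26.6, 491.0]
orientation: [[0.97, 0.243, -0.0], [0.243, -0.97, 0.003], [0.0, -0.003, -1.0]]
ft_force: [0.5, -0.1, -0.8]
gripper_width: 0.3
grasp_force: 0.0
```

Scaled: 0.0005 m / 0.5 = 0.001.

Emit:
servo_tool --pt "0 0 0 0 0 0.001 0" --pt "0 0 0 0 0 0.001 0"

```text
time_s: 14.88
position: [524.6, 26.6, 490.9]
orientation: [[0.97, 0.243, -0.0], [0.243, -0.97, 0.003], [0.001, -0.003, -1.0]]
ft_force: [-0.2, -0.7, 0.5]
gripper_width: -0.1
grasp_force: 0.6
```

Scaled: 0.0005 m / 0.5 = 0.001.

Emit:
servo_tool --pt "0 0 0 0 0 0.001 0" --pt "0 0 0 0 0 0.001 0"

```text
time_s: 15.05
position: [524.6, 26.5, 490.8]
orientation: [[0.97, 0.243, 0.0], [0.243, -0.97, 0.003], [0.001, -0.003, -1.0]]
ft_force: [-1.6, -0.3, 3.8]
gripper_width: 0.1
grasp_force: 1.9
```

Scaled: 0.0005 m / 0.5 = 0.001.

Emit:
servo_tool --pt "0 0 0 0 0 0.001 0" --pt "0 0 0 0 0 0.001 0"

```text
time_s: 15.22
position: [524.6, 26.5, 490.7]
orientation: [[0.97, 0.243, 0.001], [0.243, -0.97, 0.003], [0.001, -0.003, -1.0]]
ft_force: [-2.6, -0.6, 5.1]
gripper_width: 0.0
grasp_force: 3.0
```

Scaled: -0.0002 m / 0.5 = -0.0004.

Emit:
servo_tool --pt "0 0 0 0 0 -0.0004 0" --pt "0 0 0 0 0 -0.0004 0"

```text
time_s: 15.38
position: [524.6, 26.5, 490.7]
orientation: [[0.97, 0.243, 0.001], [0.243, -0.97, 0.003], [0.001, -0.003, -1.0]]
ft_force: [-2.4, -0.1, 5.5]
gripper_width: -0.2
grasp_force: 2.8
```

Emit:
servo_tool --pt "0 0 0 0 0 0 0" --pt "0 0 0 0 0 0 0"

```text
time_s: 15.55
position: [524.6, 26.5, 490.8]
orientation: [[0.97, 0.243, 0.001], [0.243, -0.97, 0.003], [0.001, -0.003, -1.0]]
ft_force: [-2.0, -0.6, 5.8]
gripper_width: -0.0
grasp_force: 2.8
```

Emit:
servo_tool --pt "0 0 0 0 0 0 0" --pt "0 0 0 0 0 0 0"

```text
time_s: 15.72
position: [524.6, 26.5, 490.7]
orientation: [[0.97, 0.243, 0.001], [0.243, -0.97, 0.003], [0.001, -0.003, -1.0]]
ft_force: [-2.2, -0.9, 6.0]
gripper_width: 0.1
grasp_force: 2.8
```

Scaled: -0.0004 m / 0.5 = -0.0008, -0.0002 m / 0.5 = -0.0004.

Emit:
servo_tool --pt "0 0 0 -0.0004 0 -0.0008 0" --pt "0 0 0 -0.0004 0 -0.0008 0"

```text
time_s: 15.88
position: [524.5, 26.5, 490.7]
orientation: [[0.97, 0.243, 0.001], [0.243, -0.97, 0.003], [0.002, -0.003, -1.0]]
ft_force: [-1.0, 0.3, 5.5]
gripper_width: -0.3
grasp_force: 2.5
```

Emit:
servo_tool --pt "0 0 0 0 0 0 0" --pt "0 0 0 0 0 0 0"

```text
time_s: 16.05
position: [524.5, 26.5, 490.8]
orientation: [[0.97, 0.243, 0.001], [0.243, -0.97, 0.003], [0.001, -0.003, -1.0]]
ft_force: [-0.1, -0.1, 4.9]
gripper_width: 0.2
grasp_force: 2.7
```

Emit:
servo_tool --pt "0 0 0 0 0 0 0" --pt "0 0 0 0 0 0 0"

```text
time_s: 16.22
position: [524.5, 26.5, 490.7]
orientation: [[0.97, 0.243, 0.001], [0.243, -0.97, 0.003], [0.001, -0.003, -1.0]]
ft_force: [-1.1, 0.0, 5.2]
gripper_width: 0.3
grasp_force: 2.7
```

Scaled: -0.0004 m / 0.5 = -0.0008.

Emit:
servo_tool --pt "0 0 0 0 0 -0.0008 0" --pt "0 0 0 0 0 -0.0008 0" --pt "0 0 0 0 0 -0.0008 0" --pt "0 0 0 0 0 -0.0008 0"

```text
time_s: 16.55
position: [524.6, 26.5, 490.8]
orientation: [[0.97, 0.243, 0.0], [0.243, -0.97, 0.003], [0.001, -0.003, -1.0]]
ft_force: [0.5, 0.3, 5.1]
gripper_width: -0.1
grasp_force: 2.3
```

Emit:
servo_tool --pt "0 0 0 0 0 0 0" --pt "0 0 0 0 0 0 0"

```text
time_s: 16.72
position: [524.5, 26.5, 490.8]
orientation: [[0.97, 0.243, 0.0], [0.243, -0.97, 0.003], [0.001, -0.003, -1.0]]
ft_force: [0.4, 0.1, 4.6]
gripper_width: 0.0
grasp_force: 2.4
```

Emit:
servo_tool --pt "0 0 0 0 0 0 0" --pt "0 0 0 0 0 0 0"

```text
time_s: 16.88
position: [524.5, 26.5, 490.8]
orientation: [[0.97, 0.243, 0.0], [0.243, -0.97, 0.003], [0.001, -0.003, -1.0]]
ft_force: [0.3, 0.1, 4.9]
gripper_width: 0.3
grasp_force: 2.5
```

Scaled: -0.0003 m / 0.5 = -0.0006.

Emit:
servo_tool --pt "0 0 0 0 0 -0.0006 0" --pt "0 0 0 0 0 -0.0006 0" --pt "0 0 0 0 0 -0.0006 0" --pt "0 0 0 0 0 -0.0006 0"

```text
time_s: 17.22
position: [524.6, 26.5, 490.8]
orientation: [[0.97, 0.243, -0.0], [0.243, -0.97, 0.003], [0.001, -0.003, -1.0]]
ft_force: [0.6, -0.1, 3.5]
gripper_width: -0.1
grasp_force: 1.8
```

Emit:
servo_tool --pt "0 0 0 0 0 0 0" --pt "0 0 0 0 0 0 0" --pt "0 0 0 0 0 0 0" --pt "0 0 0 0 0 0 0"

```text
time_s: 17.55
position: [524.5, 26.5, 490.8]
orientation: [[0.97, 0.243, -0.0], [0.243, -0.97, 0.003], [0.001, -0.003, -1.0]]
ft_force: [2.2, 1.1, 3.7]
gripper_width: -0.1
grasp_force: 1.5
```

Emit:
servo_tool --pt "0 0 0 0 0 0 0" --pt "0 0 0 0 0 0 0" --pt "0 0 0 0 0 0 0" --pt "0 0 0 0 0 0 0"

```text
time_s: 17.88
position: [524.5, 26.5, 490.8]
orientation: [[0.97, 0.243, -0.0], [0.243, -0.97, 0.003], [0.001, -0.003, -1.0]]
ft_force: [2.2, -0.3, 3.2]
gripper_width: 0.0
grasp_force: 1.4
```

Scaled: 0.0002 m / 0.5 = 0.0004, 0.0001 m / 0.5 = 0.0002.

Emit:
servo_tool --pt "0 0 0 0.0002 0 0.0004 0" --pt "0 0 0 0.0002 0 0.0004 0" --pt "0 0 0 0.0002 0 0.0004 0" --pt "0 0 0 0.0002 0 0.0004 0"

```text
time_s: 18.22
position: [524.5, 26.5, 490.8]
orientation: [[0.97, 0.243, -0.0], [0.243, -0.97, 0.003], [0.001, -0.003, -1.0]]
ft_force: [2.3, 0.5, 3.7]
gripper_width: -0.0
grasp_force: 1.9
```

Emit:
servo_tool --pt "0 0 0 0 0 0 0" --pt "0 0 0 0 0 0 0" --pt "0 0 0 0 0 0 0" --pt "0 0 0 0 0 0 0"

```text
time_s: 18.55
position: [524.5, 26.5, 490.8]
orientation: [[0.97, 0.243, -0.0], [0.243, -0.97, 0.003], [0.001, -0.003, -1.0]]
ft_force: [1.4, 0.6, 4.1]
gripper_width: 0.0
grasp_force: 2.1
```

Emit:
servo_tool --pt "0 0 0 0 0 0 0" --pt "0 0 0 0 0 0 0" --pt "0 0 0 0 0 0 0" --pt "0 0 0 0 0 0 0"

```text
time_s: 18.88
position: [524.5, 26.5, 490.8]
orientation: [[0.97, 0.243, -0.0], [0.243, -0.97, 0.003], [0.001, -0.003, -1.0]]
ft_force: [0.5, -0.4, 3.7]
gripper_width: 0.3
grasp_force: 2.3
```

Emit:
servo_tool --pt "0 0 0 0 0 0 0" --pt "0 0 0 0 0 0 0" --pt "0 0 0 0 0 0 0" --pt "0 0 0 0 0 0 0"

```text
time_s: 19.22
position: [524.5, 26.5, 490.8]
orientation: [[0.97, 0.243, -0.0], [0.243, -0.97, 0.003], [0.001, -0.003, -1.0]]
ft_force: [1.6, -0.3, 5.1]
gripper_width: -0.2
grasp_force: 2.4
```

About 4 N and steady, so I'm holding.

Emit:
servo_tool --pt "0 0 0 0 0 0 0" --pt "0 0 0 0 0 0 0" --pt "0 0 0 0 0 0 0" --pt "0 0 0 0 0 0 0" --pt "0 0 0 0 0 0 0" --pt "0 0 0 0 0 0 0"

```text
time_s: 19.72
position: [524.5, 26.5, 490.8]
orientation: [[0.97, 0.243, -0.0], [0.243, -0.97, 0.003], [0.001, -0.003, -1.0]]
ft_force: [0.7, 0.6, 5.1]
gripper_width: 0.2
grasp_force: 2.5
```

Emit:
servo_tool --pt "0 0 0 0 0 0 0" --pt "0 0 0 0 0 0 0" --pt "0 0 0 0 0 0 0" --pt "0 0 0 0 0 0 0" --pt "0 0 0 0 0 0 0" --pt "0 0 0 0 0 0 0"

```text
time_s: 20.22
position: [524.5, 26.5, 490.8]
orientation: [[0.97, 0.243, -0.0], [0.243, -0.97, 0.003], [0.001, -0.003, -1.0]]
ft_force: [1.4, 0.4, 5.1]
gripper_width: -0.1
grasp_force: 2.5
```

Emit:
servo_tool --pt "0 0 0 0 0 0 0" --pt "0 0 0 0 0 0 0" --pt "0 0 0 0 0 0 0" --pt "0 0 0 0 0 0 0" --pt "0 0 0 0 0 0 0" --pt "0 0 0 0 0 0 0"

```text
time_s: 20.72
position: [524.5, 26.5, 490.7]
orientation: [[0.97, 0.243, -0.0], [0.243, -0.97, 0.003], [0.001, -0.003, -1.0]]
ft_force: [0.9, -0.1, 4.9]
gripper_width: -0.2
grasp_force: 2.5
```

Emit:
servo_tool --pt "0 0 0 0 0 0 0" --pt "0 0 0 0 0 0 0" --pt "0 0 0 0 0 0 0" --pt "0 0 0 0 0 0 0"

```text
time_s: 21.05
position: [524.6, 26.5, 490.7]
orientation: [[0.97, 0.243, -0.0], [0.243, -0.97, 0.003], [0.001, -0.003, -1.0]]
ft_force: [1.6, 0.1, 5.2]
gripper_width: -0.0
grasp_force: 2.5
```

Scaled: -0.0001 m / 0.5 = -0.0002.

Emit:
servo_tool --pt "0 0 0 0 0 -0.0002 0" --pt "0 0 0 0 0 -0.0002 0" --pt "0 0 0 0 0 -0.0002 0" --pt "0 0 0 0 0 -0.0002 0" --pt "0 0 0 0 0 -0.0002 0" --pt "0 0 0 0 0 -0.0002 0" --pt "0 0 0 0 0 -0.0002 0" --pt "0 0 0 0 0 -0.0002 0"

```text
time_s: 21.72
position: [524.5, 26.5, 490.8]
orientation: [[0.97, 0.243, -0.0], [0.243, -0.97, 0.003], [0.001, -0.003, -1.0]]
ft_force: [2.4, 0.5, 4.2]
gripper_width: -0.2
grasp_force: 2.3
```

Emit:
servo_tool --pt "0 0 0 0 0 0 0" --pt "0 0 0 0 0 0 0" --pt "0 0 0 0 0 0 0" --pt "0 0 0 0 0 0 0"

```text
time_s: 22.05
position: [524.6, 26.5, 490.8]
orientation: [[0.97, 0.243, -0.0], [0.243, -0.97, 0.003], [0.001, -0.003, -1.0]]
ft_force: [1.1, 0.3, 4.5]
gripper_width: 0.4
grasp_force: 2.3
```

Scaled: 0.0001 m / 0.5 = 0.0002, -0.00007 m / 0.5 = -0.0001.

Emit:
servo_tool --pt "0 0 0 0.0002 0 -0.0001 0" --pt "0 0 0 0.0002 0 -0.0001 0" --pt "0 0 0 0.0002 0 -0.0001 0" --pt "0 0 0 0.0002 0 -0.0001 0" --pt "0 0 0 0.0002 0 -0.0001 0" --pt "0 0 0 0.0002 0 -0.0001 0"

```text
time_s: 22.55
position: [524.6, 26.6, 490.8]
orientation: [[0.97, 0.243, -0.0], [0.243, -0.97, 0.003], [0.0, -0.003, -1.0]]
ft_force: [1.0, 0.4, 4.0]
gripper_width: 0.1
grasp_force: 2.1
```

Emit:
servo_tool --pt "0 0 0 0 0 0 0" --pt "0 0 0 0 0 0 0" --pt "0 0 0 0 0 0 0" --pt "0 0 0 0 0 0 0" --pt "0 0 0 0 0 0 0" --pt "0 0 0 0 0 0 0"

```text
time_s: 23.05
position: [524.6, 26.6, 490.8]
orientation: [[0.97, 0.243, -0.0], [0.243, -0.97, 0.003], [0.0, -0.003, -1.0]]
ft_force: [0.6, 0.1, 4.0]
gripper_width: -0.1
grasp_force: 2.0
```

Emit:
servo_tool --pt "0 0 0 0 0 0 0" --pt "0 0 0 0 0 0 0" --pt "0 0 0 0 0 0 0" --pt "0 0 0 0 0 0 0" --pt "0 0 0 0 0 0 0" --pt "0 0 0 0 0 0 0"

```text
time_s: 23.55
position: [524.6, 26.6, 490.8]
orientation: [[0.97, 0.243, -0.0], [0.243, -0.97, 0.003], [0.0, -0.003, -1.0]]
ft_force: [0.3, 0.2, 3.7]
gripper_width: -0.0
grasp_force: 1.9
```

Emit:
servo_tool --pt "0 0 0 0 0 0 0" --pt "0 0 0 0 0 0 0" --pt "0 0 0 0 0 0 0" --pt "0 0 0 0 0 0 0" --pt "0 0 0 0 0 0 0" --pt "0 0 0 0 0 0 0"

```text
time_s: 24.05
position: [524.6, 26.6, 490.8]
orientation: [[0.97, 0.243, -0.0], [0.243, -0.97, 0.003], [0.0, -0.003, -1.0]]
ft_force: [-0.5, 0.8, 2.6]
gripper_width: 0.3
grasp_force: 1.8
```

Emit:
servo_tool --pt "0 0 0 0 0 0 0" --pt "0 0 0 0 0 0 0" --pt "0 0 0 0 0 0 0" --pt "0 0 0 0 0 0 0" --pt "0 0 0 0 0 0 0" --pt "0 0 0 0 0 0 0"

```text
time_s: 24.55
position: [524.6, 26.5, 490.8]
orientation: [[0.97, 0.243, -0.0], [0.243, -0.97, 0.003], [0.0, -0.003, -1.0]]
ft_force: [-0.6, -0.2, 3.0]
gripper_width: -0.4
grasp_force: 1.7
```

Scaled: 0.00007 m / 0.5 = 0.0001.

Emit:
servo_tool --pt "0 0 0 0 0 0.0001 0" --pt "0 0 0 0 0 0.0001 0" --pt "0 0 0 0 0 0.0001 0" --pt "0 0 0 0 0 0.0001 0" --pt "0 0 0 0 0 0.0001 0" --pt "0 0 0 0 0 0.0001 0" --pt "0 0 0 0 0 0.0001 0" --pt "0 0 0 0 0 0.0001 0"

```text
time_s: 25.22
position: [524.6, 26.5, 490.8]
orientation: [[0.97, 0.243, -0.0], [0.243, -0.97, 0.003], [0.0, -0.003, -1.0]]
ft_force: [-0.4, 0.8, 3.6]
gripper_width: 0.3
grasp_force: 1.9
```

Emit:
servo_tool --pt "0 0 0 0 0 0 0" --pt "0 0 0 0 0 0 0" --pt "0 0 0 0 0 0 0" --pt "0 0 0 0 0 0 0" --pt "0 0 0 0 0 0 0" --pt "0 0 0 0 0 0 0" --pt "0 0 0 0 0 0 0" --pt "0 0 0 0 0 0 0"

```text
time_s: 25.88
position: [524.6, 26.6, 490.8]
orientation: [[0.97, 0.243, -0.0], [0.243, -0.97, 0.003], [0.0, -0.003, -1.0]]
ft_force: [-0.3, 0.1, 3.2]
gripper_width: -0.1
grasp_force: 2.0
```

Emit:
servo_tool --pt "0 0 0 0 0 0 0" --pt "0 0 0 0 0 0 0" --pt "0 0 0 0 0 0 0" --pt "0 0 0 0 0 0 0" --pt "0 0 0 0 0 0 0" --pt "0 0 0 0 0 0 0" --pt "0 0 0 0 0 0 0" --pt "0 0 0 0 0 0 0"

```text
time_s: 26.55
position: [524.6, 26.5, 490.8]
orientation: [[0.97, 0.243, -0.0], [0.243, -0.97, 0.003], [0.0, -0.003, -1.0]]
ft_force: [-0.2, -0.9, 3.5]
gripper_width: 0.0
grasp_force: 2.0
```

Emit:
servo_tool --pt "0 0 0 0 0 0 0" --pt "0 0 0 0 0 0 0" --pt "0 0 0 0 0 0 0" --pt "0 0 0 0 0 0 0" --pt "0 0 0 0 0 0 0" --pt "0 0 0 0 0 0 0" --pt "0 0 0 0 0 0 0" --pt "0 0 0 0 0 0 0"

```text
time_s: 27.22
position: [524.6, 26.6, 490.8]
orientation: [[0.97, 0.243, -0.0], [0.243, -0.97, 0.003], [0.0, -0.003, -1.0]]
ft_force: [-0.9, -0.1, 4.0]
gripper_width: 0.0
grasp_force: 2.1
```

The press stayed near 4 N for well over two seconds and the tip height didn't change. I'm lifting off and checking the lid.

Scaled: -0.08 m / 0.5 = -0.16, -0.065 m / 0.5 = -0.13.

Emit:
servo_tool --pt "0 0 0 0 0 -0.004 0" --pt "0 0 0 0 0 -0.02 0" --pt "0 0 0 0 0 -0.05 0" --pt "0 0 0 0 0 -0.09 0" --pt "0 0 0 0 0 -0.13 0" --pt "0 0 0 0 0 -0.16 0" --pt "0 0 0 0 0 -0.16 0" --pt "0 0 0 0 0 -0.16 0"

```text
time_s: 27.88
position: [524.8, 26.3, 571.5]
orientation: [[0.97, 0.243, 0.001], [0.243, -0.97, 0.003], [0.002, -0.003, -1.0]]
ft_force: [0.1, -0.3, -0.1]
gripper_width: 0.2
grasp_force: 0.0
```

```bash
python3 - <<'E'
from h import *
lidang("9");s=arm.state();print(s["position"],s["ft_force"])
E
```

```text
[('top', np.float64(0.798), np.int64(2518), np.float64(0.7969069969641623), np.float64(21.130269250855502)), ('scene', np.float64(0.796), np.int64(8864), np.float64(0.7990051582726815), np.float64(19.427705094010907))]
[524.53401399  26.33144964 569.28778576] [-0.50335104  0.27943516 -0.31676468]
```

View pics/top9.png

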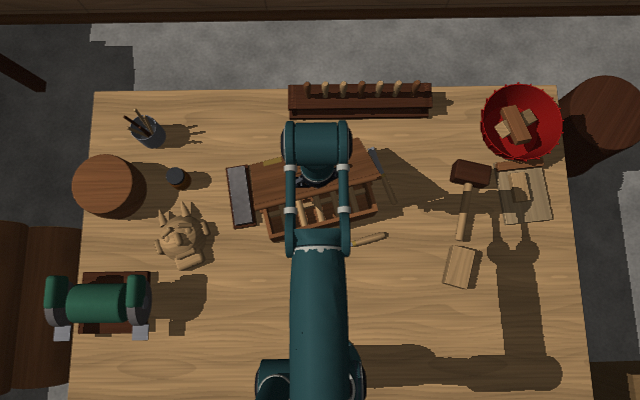

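The lid is still half open at about (310,175), at the same measured angle. The mallet, whetstone, mask, offcut and jar are where they were. The visible parts of both gouges, at (370,240) and (378,165), haven't moved either.

```bash
python3 -c "
from plant import arm
print(arm.close_job())"
```

```text
the job is handed in; nothing more can be done
None
```

The lid stands half open at about 45.7 degrees by camera. It kept that angle through more than two seconds untouched and a press held mostly at 3 to 5 N (briefly about 6 N at first contact) for well over two seconds; the job is handed in, with the other tools and wood where they were.

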